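# Clamp a valve block in the eccentric nest

## Robot

A 6-joint arm with a two-finger parallel gripper is mounted at the origin on the work surface. World frame = base frame: x ahead of the robot, y to its left, z up, the work surface at z = 0. Lengths are in mm, angles in rad, forces in N, time in s.
With the tool pointing down it reaches from about 250 to 800 mm from the base axis. Payload 8.5 kg.
Tool frame: the origin (TCP) lies midway between the tips of the shut fingers; the grasp point (between the pads) lies ctrl.pinch_z behind it (ctrl.pinch_z is the distance from the TCP to the grasp point, in mm); x points along the fingers, y is the direction in which the jaws open and shut, and the axes are right-handed (so a half turn about x gives the same grasp; the last joint's range is limited). The gripper opens to 85 mm and grips with 20 to 120 N. Pads are 22 mm wide; open, the fingers measure 114 mm over their backs; the gripper's body (76 mm by 85 mm) begins 54 mm behind the grasp point. The pads swing forward as they close: fully open they stand 13 mm farther back than shut.
Start: joints at [-1.256, 0.238, -0.013, 1.319, 0, 1.571], TCP at [162.538, -499.159, 231.276] pointing down, gripper open.
Joint ranges: [-2.66, 2.66], [-1.03, 1.9], [-1.14, 1.46], [-1.82, 2.27], [-1.45, 1.34], [-3.14, 3.14]. Speed limits (rad/s): [2.22, 2.22, 2.79, 3.14, 3.14, 3.14].

## Interface

Orientations are given as a unit quaternion [w, x, y, z].
In Python, from cell import ctrl gives the robot as it stands. The module is installed in compiled form; this text tells all that it offers.
- The arm moves only by the tool step_arm, never from a script. Its argument "targets" is a list of rows, each a list of 5 numbers: the closure, from -1 (fully open) to 1 (shut), then the shift along the world's x, y, z normalised to -1 to 1, where 1 is 0.4 m, then the turn about the world's z normalised to -1 to 1, where 1 is 60 degrees. A call has 1 to 20 rows; each row is the pose to reach, as a shift and turn from the pose measured when the call began; what a row does not reach only later rows make up. A row lasts 1/10 s, in which the tool goes at most 50 mm and 8.59 degrees, less where a joint would pass 70% of its speed; a pose out of reach is approached as far as the arm can. A call with a number of a shift or a turn outside -1 to 1 is refused whole. A call with a gripper value outside its range is refused whole. The fingers move at their own pace and stop on an object; "squeeze" is the grip in N (left out, the last holds). Time passes only in rows, so rows that repeat a pose let the fingers close. It gives the time, the measured TCP pose, the force and the opening at its end, in the units of the state.
- ctrl.get_obs(): the state, without advancing time (a new reading comes with each control period).
- ctrl.snapshot(name): name is "side" or "top" or "wrist"; returns the picture (384x512x3 uint8, red, green, blue); there is no depth.
- ctrl.camera_model(name): a dict with "fov_y" (degrees; the focal length in pixels is half the picture's height over the tangent of half this angle, whatever the lens; pixels are square), "cx", "cy" (the principal point, pixels), "T" (4x4, takes a point from camera to world coordinates). Camera axes: x right, y down, z forward; pixel columns grow to the right and rows downward; lengths in mm; the calibration is good to about 2 mm. A picture is of the moment at which its call begins: read the wrist's pose just before it. camera_model takes no time and is no camera call; for the wrist camera it gives the pose at the moment of the call.
- ctrl.hand_in(): hands the job in, once; it reports no verdict.
The state is a dict: "time_s": time; "joints": joint angles; "joint_vel": joint speeds; "tau": joint torques, N m; "eef_pos": TCP position; "orientation": TCP orientation; "wrist_force": force on the tool from outside, world axes, zero at the start; "torque": the same for the moment, N m; "gripper_width": finger opening in mm.
Only numpy, scipy, OpenCV 4.12 (cv2) and the standard library are available. Lean on these libraries where they do the work, as an engineer would, in place of code of your own. Each camera call takes 0.05 s, during which the arm holds its last target.

## Task

Set the larger valve block down flat in the clamping nest, between the eccentric knob's disc and the sprung pad, slide it home against the low end stop and let go of it. Then turn the knob clockwise until the lobe bears on the block and presses it onto the sprung pad with about 14 N (10 to 18 N will do; never let it press with more than 25 N), and leave it clamped, still home against the end stop. Do not disturb the other things on the bench.

Things in the scene. Friction and masses are not known exactly. Their poses are not given: they have to be found in the camera images.
- block: The workpiece: plain aluminium valve block, 48 long (own x), 40 wide (own y), 40 mm high, about 0.2 kg, two dark ports in a row along its length on top. Origin at the centre of its underside, z up. Stands loose on the bench; a half turn of it is just as good.
- nest_home (a point): Centre of the top face of the nest, a fixed dark steel plate 160 x 160 x 10 mm. The underside of the block is centred here in x when home, long side along x. Nest axes, z up: end stop on the -x side, eccentric disc +y, sprung pad -y. Block set down at y = 0 has 2 mm or more to spare each side. Home: within 2.5 mm in x, squared within 0.08 rad.
- end_stop (a point): Top edge of the low steel end stop's face, at nest x = -24 mm, 8 mm above the plate. The stop is 34 mm wide (y) and 12 mm thick, behind the face. The block's end touches the face when home. Axes as the nest's.
- pad_zone (a point): Fixed point on the nest at y = -25 mm, 14 mm up: the middle of where the sprung pad's face can be. The black pad (30 mm wide, top 26 mm above the plate, aluminium housing behind) faces +y. Its face at rest lies 3 mm either way of this point in y: set by hand, not measured. Its spring gives at about 5 N, then 6 N per mm, travel 6 mm, towards -y.
- disc_axis (a point): On the knob's vertical turning axis (nest x = -8, y = +37.3 mm), at the top of the steel disc, 24 mm above the plate. The disc, 18 mm thick, radius 22 mm, is centred 10 mm off the axis. It reaches 22 - 10 cos(0.7 + knob angle) mm from the axis towards the block (-y). A 16 mm stem joins it to the grip above.
- knob_grip (a point): Grip point of the eccentric knob, on its turning axis, 66 mm above the plate. The grip is a black wing 54 mm long, 12 mm thick, 24 mm high (52 to 76 mm above the plate), clear above the block's top (40 mm above the plate). Own x runs along the wing.
- cam (a joint): Knob angle, rad, grows clockwise from above, 0 to 2.2; at 0 the wing lies along nest x; starts at 0 to 0.1. A held knob twists the wrist with 0.03 to 0.17 N m until the block meets the pad (at 0.6 to 1.2) at some 7 N, passes 0.2 there, then adds about 5 N and 0.12 N m per 0.1 rad: 0.33 to 0.45 N m is right. Letting go loses about 3 N. Stays where left; turning drags the block to the end stop.
- spare_block: Bystander: a thinner aluminium block, 50 x 30 x 18 mm, origin at the centre of its underside; leave it alone.
- tee: Bystander: white plastic pipe tee, 70 mm long, 30 mm high, origin under its middle; leave it alone.
- module: Bystander: black electronics module, 70 x 25 x 60 mm high, origin at the centre of its underside; leave it alone.
- pump: Bystander: small black pump with a steel nose, 90 mm long, 42 mm high, origin under its middle; leave it alone.
- collar: Bystander: white plastic ring, 36 mm across, 14 mm high; leave it alone.
- driver: Bystander: screwdriver lying on the bench; leave it alone.
- cup: Bystander: grey plastic cup, 70 mm across, 75 mm high, origin at the centre of its underside; leave it alone.
Not all that is in view belongs to the job. What is shaped like the part that bears nest_home but pink or purple is not meant.

How it is judged (in metres and radians):
On the way, in this order (a step that is already met when the one before it is completed fails the run):
1. the block stands in the nest, home against the end stop, let go, with the knob still backed off (z of block in the frame of nest_home between -0.003 and 0.003 m and x of block in the frame of nest_home between -0.0025 and 0.0025 m and y of block in the frame of nest_home between -0.01 and 0.01 m and contact force between the fingers and block below 0.2 N and contact force between cam and block below 4 N and value of joint cam below 0.35 rad), for 0.1 s.
2. the lobe bears on the block with at least 10 N (contact force between cam and block above 10 N), for 0.2 s.
At the end, for the whole second after the job is handed in: The block stands flat on the nest plate (within 3 mm), its centre within 2.5 mm of home along the nest's x and within 12 mm in y, squared to 0.08 rad, at rest and clamped: the eccentric's lobe presses on it with 10 to 18 N (contact force between cam and block between 10 and 18 N and z of block in the frame of nest_home between -0.003 and 0.003 m and x of block in the frame of nest_home between -0.0025 and 0.0025 m and y of block in the frame of nest_home between -0.012 and 0.012 m and angle between the x axis of block and the x axis of nest_home, either way round below 0.08 rad and angle between block's own z axis and vertical below 0.06 rad and linear speed of block below 0.01 m/s); the robot touches nothing.
It fails at once if the lobe presses on the block with more than 25 N (contact force between cam and block above 25 N).
It fails at once if a bystander is moved by more than 20 mm (distance of any of spare_block, tee, module, pump, collar, driver, cup from where it was at the start of the episode above 0.02 m).
It also fails if it takes over 72 s, if anything falls off the work surface, if the arm or the gripper's body presses on something with over 40 N, if the wrist force passes 120 N, or if a joint passes its speed limit or range.

## Working session

There is one attempt and no reset: what is moved stays moved. The work goes in short steps, Python scripts to look and compute and a tool call to move; the robot and the scene stay as the last step left them, time stands still between calls to the robot, and variables do not carry over. Pictures are saved under pics/ and viewed, and the job is handed in when it is done.

Besides the shell and the picture viewer there is one more tool, called after "Call:" by a JSON object that holds its "api" and its "payload", one argument or row to a line. step_arm: Moves the arm, as the interface text tells. Its arguments: {"type":"object","properties":{"targets":{"type":"array"},"squeeze":{"type":"number"}},"required":["targets"]}

```bash
mkdir -p pics; cat > h.py <<'E'
import numpy as np, cv2
from cell import ctrl
def snap(n,f):
    im=ctrl.snapshot(n); cv2.imwrite('pics/'+f+'.png',im[:,:,::-1]); np.save('pics/'+f+'.npy',im); return im
def K(m):
    f=192/np.tan(np.radians(m['fov_y'])/2); return f,m['cx'],m['cy']
def ray(m,u,v):
    f,cx,cy=K(m); d=np.array([(u-cx)/f,(v-cy)/f,1]); T=np.array(m['T']); return T[:3,3],T[:3,:3]@d
def atz(m,u,v,z):
    o,d=ray(m,u,v); return o+d*(z-o[2])/d[2]
def proj(m,p):
    f,cx,cy=K(m); T=np.array(m['T']); q=T[:3,:3].T@(np.array(p,float)-T[:3,3]); return np.array([cx+f*q[0]/q[2],cy+f*q[1]/q[2]])
def tri(obs):
    A=0;b=0
    for m,u,v in obs:
        o,d=ray(m,u,v); d=d/np.linalg.norm(d); P=np.eye(3)-np.outer(d,d); A=A+P; b=b+P@o
    p=np.linalg.solve(A,b); return p,[np.round(proj(m,p)-[u,v],1) for m,u,v in obs]
E
python3 - <<'E'
from h import *
import json
o=ctrl.get_obs(); print(o, ctrl.pinch_z)
for n in ['top','side','wrist']:
    m=ctrl.camera_model(n); print(n,m)
    import pickle; pickle.dump(m,open('pics/%s0.pkl'%n,'wb')); snap(n,n+'0')
E
```

```text
{'time_s': 0.0, 'joints': array([-1.25603474e+00,  2.38744146e-01, -1.42657356e-02,  1.31920204e+00,
       -2.41642979e-05,  1.57084769e+00]), 'joint_vel': array([ 0.00040518, -0.00034314,  0.0003406 ,  0.00031955,  0.00022962,
       -0.00058875]), 'tau': array([ 3.27229653e-03, -5.38784266e+01,  3.46433151e+01,  1.84698589e-02,
        3.05441927e-04, -1.41111076e-05]), 'eef_pos': array([ 162.39627616, -498.80586376,  230.69237654]), 'orientation': array([-0.11031528, -0.69828356, -0.1113012 ,  0.69845734]), 'wrist_force': array([-0.38953669,  0.39068298,  0.17299153]), 'torque': array([-0.03364313,  0.0257529 ,  0.0478218 ]), 'gripper_width': 84.98014307559187} 18.700000000000003
top {'fov_y': 49.561246757332896, 'cx': 251.81795656638835, 'cy': 190.84382901467967, 'T': array([[-2.75241529e-02, -9.98282372e-01,  5.17177644e-02,
         4.74279798e+02],
       [-9.99568105e-01,  2.69528989e-02, -1.17108984e-02,
         2.48027958e+01],
       [ 1.02968398e-02, -5.20177603e-02, -9.98593074e-01,
         1.12009902e+03],
       [ 0.00000000e+00,  0.00000000e+00,  0.00000000e+00,
  
[... 193 characters left out ...]
185e+01],
       [-6.57113155e-01,  5.31223187e-01, -5.34793631e-01,
         5.98373156e+02],
       [-2.79297365e-03, -7.11182123e-01, -7.03002267e-01,
         8.63095339e+02],
       [ 0.00000000e+00,  0.00000000e+00,  0.00000000e+00,
         1.00000000e+00]])}
wrist {'fov_y': 61.487527362202265, 'cx': 257.0086032558132, 'cy': 188.12408006311878, 'T': array([[ 3.09284382e-01, -9.12880182e-01, -2.66445011e-01,
         2.30402223e+02],
       [-9.50967075e-01, -2.97540817e-01, -8.44457484e-02,
        -4.76618585e+02],
       [-2.18941606e-03,  2.79498184e-01, -9.60143725e-01,
         3.73222024e+02],
       [ 0.00000000e+00,  0.00000000e+00,  0.00000000e+00,
         1.00000000e+00]])}
```

View pics/top0.png

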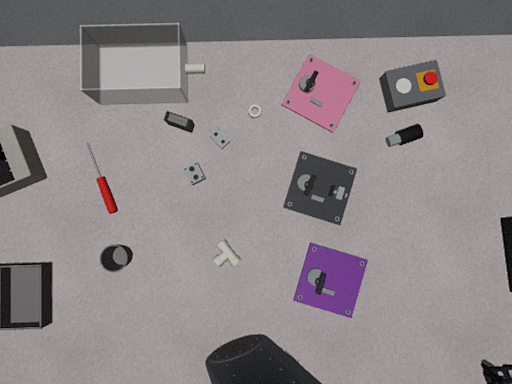

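View pics/side0.png

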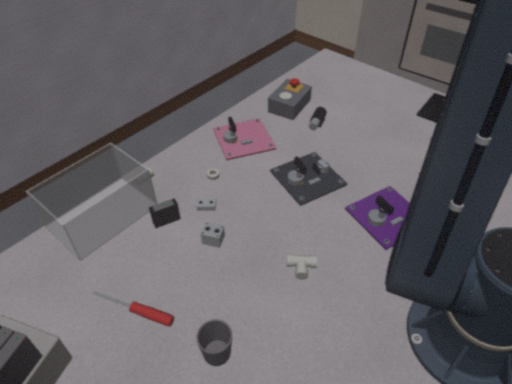

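View pics/wrist0.png

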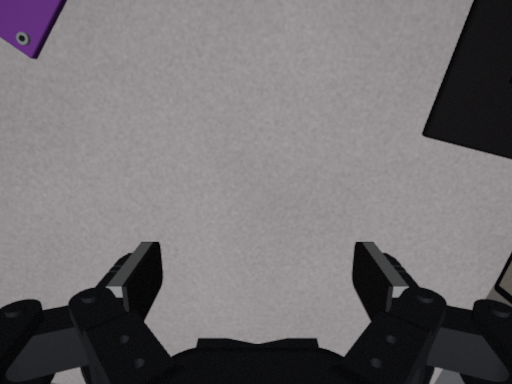

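Top view: the candidates for the block are (194,173), which is tall with two ports, and (220,138), which is thin and is the spare. In the side view they are (212,234) and (206,204). The candidates for the nest are the dark steel plate (320,188), the pink (320,92) and the purple (330,280). I choose (194,173) and the dark plate, and will check both in a close crop.

```bash
python3 - <<'E'
import cv2
a=cv2.imread('pics/top0.png'); s=cv2.imread('pics/side0.png')
r=lambda i,x,y,w,h,k:cv2.resize(i[y:y+h,x:x+w],None,fx=k,fy=k,interpolation=cv2.INTER_CUBIC)
cv2.imwrite('pics/c1.png',r(a,275,145,90,85,7)); cv2.imwrite('pics/c2.png',cv2.hconcat([r(a,170,120,66,70,6),r(s,185,190,66,70,6)])); cv2.imwrite('pics/c3.png',r(s,265,145,90,65,8))
E
```

```text
(no output)
```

View pics/c1.png

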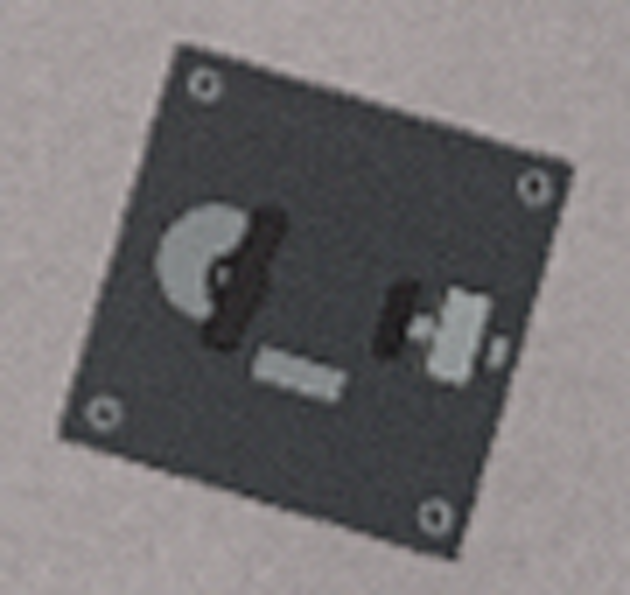

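View pics/c2.png

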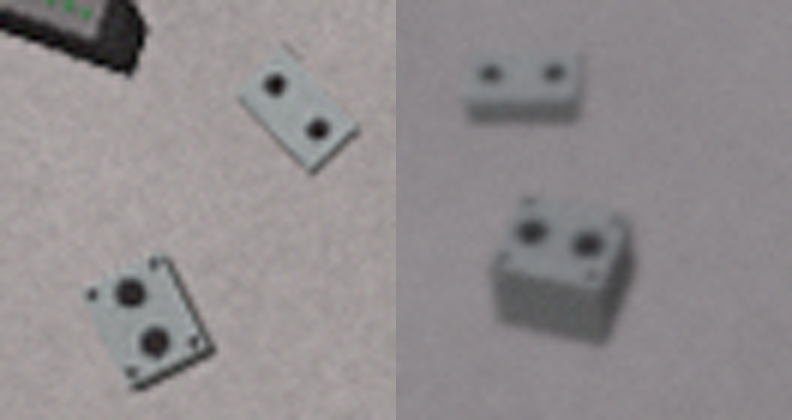

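View pics/c3.png

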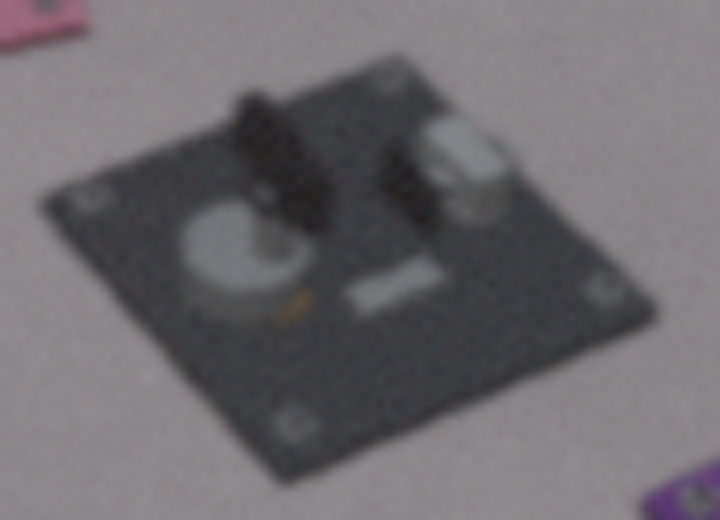

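```bash
python3 - <<'E'
from h import *
import pickle
mt=pickle.load(open('pics/top0.pkl','rb')); ms=pickle.load(open('pics/side0.pkl','rb'))
c=lambda U,V,k,x,y:((U+.5)/k-.5+x,(V+.5)/k-.5+y)
P=[c(*q,7,275,145) for q in [(179,43),(574,162),(457,560),(60,437)]]
S=[c(*q,8,265,145) for q in [(42,205),(400,55),(660,318),(287,486)]]
# top order: (-> +x+y),( +x -y),(-x -y),(-x+y); side: which: 
from itertools import permutations
W=[]
for a,b in zip(P,S[0:1]+S[1:2]+S[2:3]+S[3:4]):
    p,r=tri([(mt,*a),(ms,*b)]); print(p.round(1),r); W.append(atz(mt,*a,10))
W=np.array(W);print(W.round(1), W.mean(0)); print(np.array([atz(ms,*b,10) for b in S]).mean(0))
for i,j in [(3,0),(2,1)]:
    d=W[j]-W[i]; print('xdir',np.degrees(np.arctan2(d[1],d[0])),np.linalg.norm(d))
# block: ports
A=[c(130,293,6,170,120),c(155,342,6,170,120)]
B=[c(531-396,232,6,185,190),c(588-396,244,6,185,190)]
for a,b in zip(A,B): print('port',tri([(mt,*a),(ms,*b)]), atz(mt,*a,40))
p=np.array([atz(mt,*a,40) for a in A]); d=p[1]-p[0]; print(p.mean(0),np.degrees(np.arctan2(d[1],d[0])))
# small corner screws
A=[c(*q,6,170,120) for q in [(92,294),(155,264),(194,342),(132,373)]]
w=np.array([atz(mt,*a,40) for a in A]);print(w.round(1),w.mean(0))
E
```

```text
[ 637.  -121.8    5. ] [array([0., 0.]), array([-0., -0.])]
[ 586.2 -272.1    8.3] [array([0.1, 0.1]), array([-0.1, -0. ])]
[ 435.6 -221.7    2.9] [array([-0.1, -0.2]), array([ 0.2, -0. ])]
[486.6 -71.1   2.9] [array([-0.1, -0.1]), array([0.1, 0. ])]
[[ 636.3 -121.1   10. ]
 [ 586.4 -271.4   10. ]
 [ 435.4 -220.5   10. ]
 [ 486.3  -70.6   10. ]] [ 536.10632342 -170.91252766   10.        ]
[ 533.61713576 -167.07803616   10.        ]
xdir -18.61189082001492 158.23823247314394
xdir -18.619402647048126 159.3625216673642
port (array([593.54093753, 168.68982651,  40.67326977]), [array([-0.2, -0.3]), array([0.4, 0. ])]) [592.93574183 168.2027402   40.        ]
port (array([571.70568094, 158.09568538,  40.74855599]), [array([-0.1, -0.2]), array([0.2, 0. ])]) [571.31738609 157.80771133  40.        ]
[582.12656396 163.00522577  40.        ] -154.3197645172793
[[592.9 184.7  40. ]
 [605.3 157.1  40. ]
 [570.9 140.9  40. ]
 [558.1 168.   40. ]] [581.8020741  162.68458653  40.        ]
```

```bash
python3 - <<'E'
from h import *
from scipy.spatial.transform import Rotation as R
o=ctrl.get_obs(); q=o['orientation']; M=R.from_quat([*q[1:],q[0]]).as_matrix(); print(M.round(3)); print(np.degrees(np.arctan2(M[1,1],M[0,1])))
E
```

```text
[[-0.     0.31  -0.951]
 [ 0.001 -0.951 -0.31 ]
 [-1.    -0.001 -0.   ]]
-71.96447984049608
```

Call:
{"api": "step_arm", "payload": {
  "targets": [
    [-1,0.945,0.872,0,0.89],
    [-1,0.945,0.872,0,0.89],
    [-1,0.945,0.872,0,0.89],
    [-1,0.945,0.872,0,0.89],
    [-1,0.945,0.872,0,0.89],
    [-1,0.945,0.872,0,0.89],
    [-1,0.945,0.872,0,0.89],
    [-1,0.945,0.872,0,0.89],
    [-1,0.945,0.872,0,0.89],
    [-1,0.945,0.872,0,0.89],
    [-1,0.945,0.872,0,0.89],
    [-1,0.945,0.872,0,0.89],
    [-1,0.945,0.872,0,0.89],
    [-1,0.945,0.872,0,0.89]
  ],
  "squeeze": 40
}}

```text
time_s: 1.55
eef_pos: [539.4, -151.1, 230.9]
orientation: [-0.412, -0.574, -0.413, 0.575]
wrist_force: [-0.8, 0.7, -0.4]
gripper_width: 85.3
```

```bash
python3 - <<'E'
from h import *
import pickle
o=ctrl.get_obs(); print(o['eef_pos'],o['joints'],o['joint_vel'].round(3))
m=ctrl.camera_model('wrist'); pickle.dump(m,open('pics/w1.pkl','wb')); snap('wrist','w1')
E
```

```text
[ 539.41544782 -151.09128938  230.86352426] [-2.72970618e-01  3.00313717e-01  7.17554800e-02  1.34383455e+00
 -2.42055754e-04  1.62315478e+00] [-0.009 -0.004 -0.001 -0.     0.003  0.005]
```

View pics/w1.png

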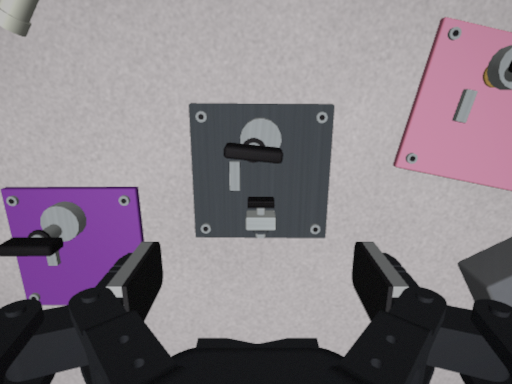

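The wrist view shows the dark plate with corners near (190,104), (333,104), (326,238) and (195,238). The stop is at (235,176), the wing at (253,152) and the pad at (260,203).

Call:
{"api": "step_arm", "payload": {
  "targets": [
    [-1,0.15,-0.05,-0.1,0],
    [-1,0.15,-0.05,-0.1,0],
    [-1,0.15,-0.05,-0.1,0],
    [-1,0.15,-0.05,-0.1,0],
    [-1,0.15,-0.05,-0.1,0]
  ]
}}

```text
time_s: 2.1
eef_pos: [598.6, -171.6, 191.9]
orientation: [-0.412, -0.574, -0.412, 0.575]
wrist_force: [0.0, 0.3, 0.3]
gripper_width: 85.1
```

```bash
python3 - <<'E'
from h import *
import pickle
o=ctrl.get_obs(); print(o['eef_pos'],o['joint_vel'].round(3))
m=ctrl.camera_model('wrist'); pickle.dump(m,open('pics/w2.pkl','wb')); b=snap('wrist','w2')
a=np.load('pics/w1.npy')
k=5
A=cv2.resize(a[90:250,180:345],None,fx=k,fy=k,interpolation=cv2.INTER_CUBIC)
cv2.imwrite('pics/w1c.png',A[:,:800,::-1][:600])
cv2.imwrite('pics/w1d.png',A[:,:800,::-1][300:])
E
```

```text
[ 598.64569115 -171.63506224  191.92669929] [ 0.007 -0.01   0.001 -0.002  0.001  0.   ]
```

View pics/w2.png

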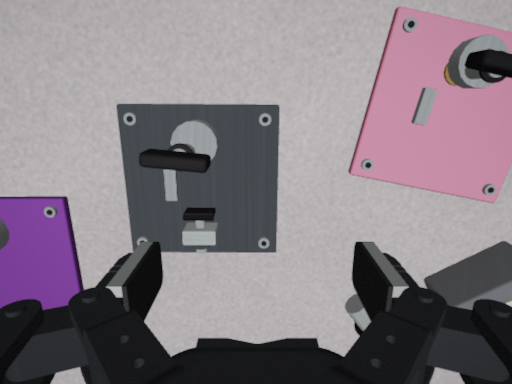

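View pics/w1c.png

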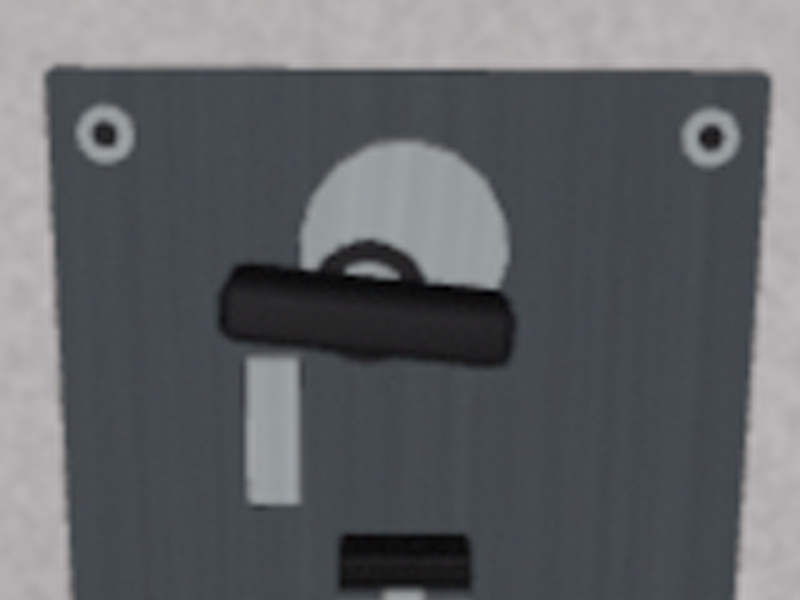

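```bash
cat > nest.py <<'E'
from h import *
import pickle
from scipy.optimize import least_squares
m1=pickle.load(open('pics/w1.pkl','rb'));m2=pickle.load(open('pics/w2.pkl','rb'))
def cent(im,u,v,r=9):
    g=im.astype(float).mean(2)[v-r:v+r+1,u-r:u+r+1]; bg=np.median(g); w=np.abs(g-bg); w[w<25]=0
    w=(w>0)*1.0
    yy,xx=np.mgrid[-r:r+1,-r:r+1]; return u+(w*xx).sum()/w.sum(), v+(w*yy).sum()/w.sum()
a=np.load('pics/w1.npy');b=np.load('pics/w2.npy')
# order (+x+y),(+x-y),(-x-y),(-x+y)
s=np.array([[1,1],[1,-1],[-1,-1],[-1,1]])
o1=[cent(a,322,117),cent(a,315,229),cent(a,206,229),cent(a,201,117)]
o2=[cent(b,265,119),cent(b,264,243),None,cent(b,129,119)]
print(np.round(o1,1),o2)
def pts(p):
    x,y,t,z,h=p; R=np.array([[np.cos(t),-np.sin(t)],[np.sin(t),np.cos(t)]])
    return [np.r_[R@(q*h)+[x,y],z] for q in s]
def res(p):
    P=pts(p);r=[]
    for m,o in((m1,o1),(m2,o2)):
        for q,w in zip(P,o):
            if w is not None: r+=list(proj(m,q)-w)
    return np.array(r)
f=least_squares(res,[535,-170,-.325,10,68]); print(f.x.round(4),np.degrees(f.x[2]),res(f.x).round(1))
g=least_squares(lambda p:res([p[0],p[1],p[2],10,p[3]]),[535,-170,-.325,68]); print(g.x.round(4),np.abs(g.fun).max())
g=least_squares(lambda p:res([p[0],p[1],p[2],10,p[3]])[:8],[535,-170,-.325,68]); print('w1 only',g.x.round(4))
g=least_squares(lambda p:res([p[0],p[1],p[2],10,p[3]])[8:],[535,-170,-.325,68]); print('w2 only',g.x.round(4))
# outer corners w1
c=lambda U,V:((U+.5)/5-.5+180,(V+.5)/5-.5+90)
for q in [(46,70),(770,73)]: print(atz(m1,*c(*q),10).round(1))
E
python3 nest.py
```

```text
[[321.5 117.1]
 [314.9 230.9]
 [205.5 231.2]
 [200.7 116.4]] [(np.float64(264.7674418604651), np.float64(119.06976744186046)), (np.float64(263.5040650406504), np.float64(244.21138211382114)), None, (np.float64(129.0820895522388), np.float64(118.51492537313433))]
[ 5.370103e+02 -1.700969e+02 -3.303000e-01  1.405410e+01  6.652090e+01] -18.9248630799001 [ 0.6  0.3  0.5 -0.7 -0.6 -1.5 -0.7  0.4  0.4  0.5  0.4 -0.  -0.6  0.6]
[ 5.363600e+02 -1.709893e+02 -3.298000e-01  6.728270e+01] 1.4317620499421366
w1 only [ 5.366619e+02 -1.714624e+02 -3.288000e-01  6.736980e+01]
w2 only [ 5.360271e+02 -1.704225e+02 -3.331000e-01  6.718810e+01]
[488.5 -68.6  10. ]
[ 637.8 -119.7   10. ]
```

```bash
sed -i 's/cent(a,315,229)/cent(a,315,229,6)/;s/cent(a,206,229)/cent(a,206,229,6)/;s/cent(b,264,243)/cent(b,264,243,6)/' nest.py; python3 nest.py
python3 - <<'E'
import cv2,numpy as np
b=np.load('pics/w2.npy'); A=cv2.resize(b[95:260,110:285],None,fx=4.5,fy=4.5,interpolation=cv2.INTER_CUBIC)
cv2.imwrite('pics/w2c.png',A[:,:,::-1][:600])
print(A.shape)
E
```

```text
[[321.5 117.1]
 [314.7 228.9]
 [205.3 228.4]
 [200.7 116.4]] [(np.float64(264.7674418604651), np.float64(119.06976744186046)), (np.float64(264.35087719298247), np.float64(243.32456140350877)), None, (np.float64(129.0820895522388), np.float64(118.51492537313433))]
[ 5.371693e+02 -1.696172e+02 -3.301000e-01  1.231610e+01  6.635630e+01] -18.91596481375545 [ 0.1 -0.1  0.3  0.2  0.   0.2 -0.3  0.   0.2 -0.  -0.6 -0.4  0.2  0.1]
[ 5.368008e+02 -1.701209e+02 -3.299000e-01  6.678810e+01] 0.49455008545828605
w1 only [ 5.369912e+02 -1.700422e+02 -3.315000e-01  6.659060e+01]
w2 only [ 5.365173e+02 -1.703214e+02 -3.283000e-01  6.706550e+01]
[488.5 -68.6  10. ]
[ 637.8 -119.7   10. ]
(742, 788, 3)
```

View pics/w2c.png

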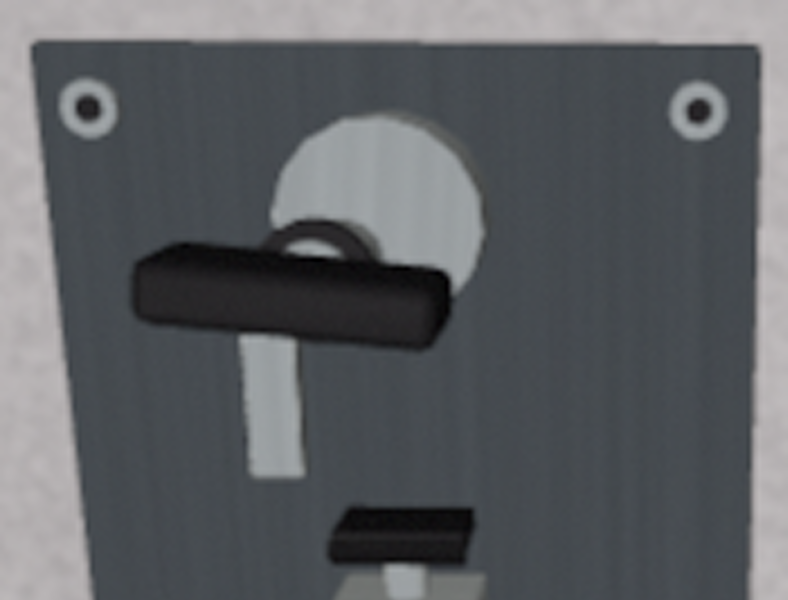

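View pics/w1d.png

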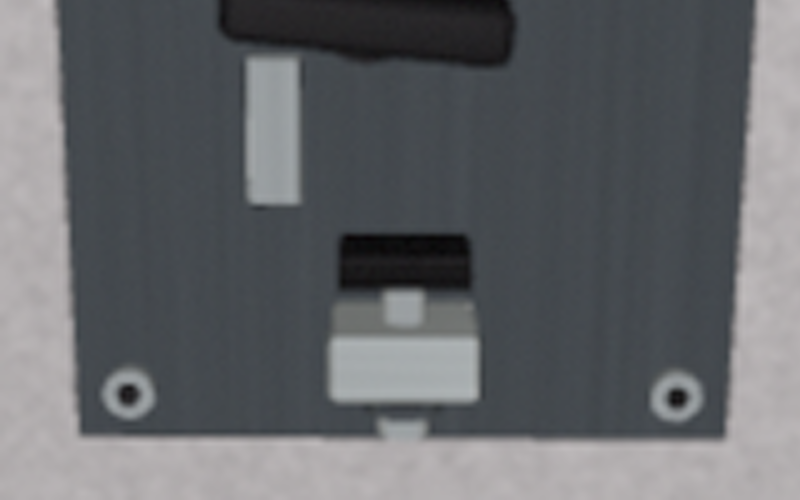

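```bash
cat >> h.py <<'E'
N0=np.array([536.9,-170.0]);NT=-0.330
def ton(p):
    d=np.array(p)[:2]-N0; c,s=np.cos(NT),np.sin(NT); return np.array([c*d[0]+s*d[1],-s*d[0]+c*d[1]])
def tow(q):
    c,s=np.cos(NT),np.sin(NT); return N0+[c*q[0]-s*q[1],s*q[0]+c*q[1]]
E
python3 - <<'E'
from h import *
import pickle
m1=pickle.load(open('pics/w1.pkl','rb'));m2=pickle.load(open('pics/w2.pkl','rb'))
c1=lambda U,V:((U+.5)/5-.5+180,(V+.5)/5-.5+90)
c2=lambda U,V:((U+.5)/4.5-.5+110,(V+.5)/4.5-.5+95)
for n,q,z in [('stop face',(301,430),18),('stop end',(275,506),18),('pad top edge',(405,535),36),('padL',(340,560),36),('padR',(470,560),36),('disc top',(408,140),34),('discL',(300,235),34),('discR',(510,235),34),('wingA',(233,270),86),('wingB',(513,292),86),('wing B low',(510,360),86),('wing A low',(222,335),86)]: print('w1',n,ton(atz(m1,*c1(*q),z)).round(1))
for n,q,z in [('stop face',(300,420),18),('stop end',(277,477),18),('pad top edge',(410,508),36),('disc top',(378,115),34),('discL',(272,215),34),('discR',(484,230),34),('wingA',(180,243),86),('wingB',(448,270),86),]: print('w2',n,ton(atz(m2,*c2(*q),z)).round(1))
print(tow([-8,37.3]))
E
```

```text
w1 stop face [-23.5   1.7]
w1 stop end [-29.6 -16.3]
w1 pad top edge [  0.1 -17.4]
w1 padL [-14.2 -23.3]
w1 padR [ 14.5 -23.1]
w1 disc top [ 0.1 67.3]
w1 discL [-22.3  47.7]
w1 discR [21.6 47.9]
w1 wingA [-31.5  48. ]
w1 wingB [18.5 44.3]
w1 wing B low [18.3 31.9]
w1 wing A low [-33.7  36.2]
w2 stop face [-23.5  -2. ]
w2 stop end [-29.7 -15.6]
w2 pad top edge [  3.8 -16.6]
w2 disc top [ 0.8 67.2]
w2 discL [-22.1  46.8]
w2 discR [21.6 43.8]
w2 wingA [-24.3  49.4]
w2 wingB [21.7 44.9]
[ 541.41846621 -132.12027636]
```

The pad's face lies at about nest y = -23, and the wing is turned by about 0.07 rad. Next I go above the block.

Call:
{"api": "step_arm", "payload": {
  "targets": [
    [-1,-0.041,0.836,0,0.743],
    [-1,-0.041,0.836,0,0.743],
    [-1,-0.041,0.836,0,0.743],
    [-1,-0.041,0.836,0,0.743],
    [-1,-0.041,0.836,0,0.743],
    [-1,-0.041,0.836,0,0.743],
    [-1,-0.041,0.836,0,0.743],
    [-1,-0.041,0.836,0,0.743],
    [-1,-0.041,0.836,0,0.743],
    [-1,-0.041,0.836,0,0.743]
  ]
}}

```text
time_s: 3.15
eef_pos: [582.2, 162.1, 192.8]
orientation: [0.599, 0.376, 0.599, -0.376]
wrist_force: [-0.1, -0.2, -0.6]
gripper_width: 85.6
```

```bash
python3 - <<'E'
from h import *
import pickle
o=ctrl.get_obs(); print(o['eef_pos'],o['joint_vel'].round(3))
m=ctrl.camera_model('wrist'); pickle.dump(m,open('pics/w3.pkl','wb')); b=snap('wrist','w3')
print(proj(m,[582,163,40]))
u,v=proj(m,[582,163,40]).astype(int); u-=50;v-=45; print(u,v)
cv2.imwrite('pics/w3c.png',cv2.resize(b[v:v+90,u:u+100,::-1],None,fx=6,fy=6,interpolation=cv2.INTER_CUBIC))
E
```

```text
[582.23304708 162.05053959 192.78084425] [-0.015  0.004  0.    -0.004  0.     0.003]
[256.55476298 172.2476069 ]
206 127
```

View pics/w3.png

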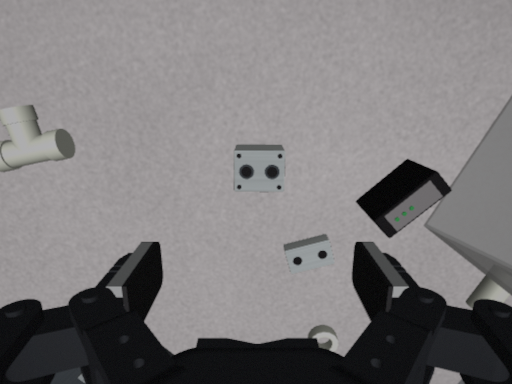

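View pics/w3c.png

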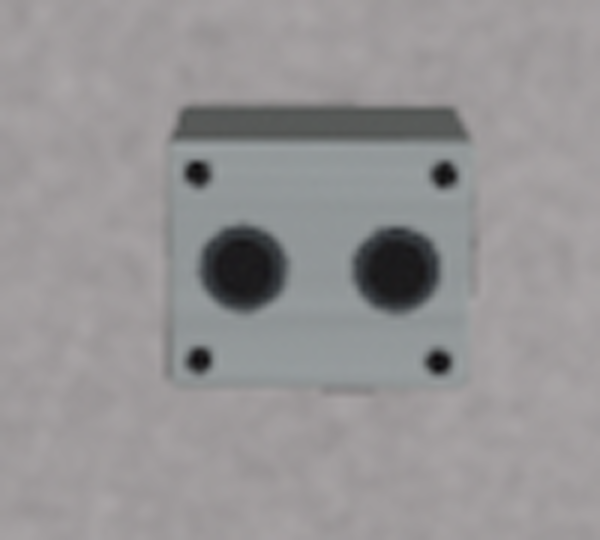

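```bash
python3 - <<'E'
from h import *
import pickle
from scipy.spatial.transform import Rotation as R
m=pickle.load(open('pics/w3.pkl','rb'))
c=lambda U,V:((U+.5)/6-.5+206,(V+.5)/6-.5+127)
a=atz(m,*c(242,268),40);b=atz(m,*c(397,269),40); d=b-a
print((a+b)/2,np.degrees(np.arctan2(d[1],d[0])))
w=[atz(m,*c(*q),40) for q in[(198,173),(444,175),(438,362),(199,360)]]; print(np.mean(w,0)); d=w[1]-w[0]+w[2]-w[3]; print(np.degrees(np.arctan2(d[1],d[0])))
w=[atz(m,*c(*q),40) for q in[(170,140),(470,140),(467,384),(170,384)]]; print(np.mean(w,0))
mt=pickle.load(open('pics/top0.pkl','rb'))
ct=lambda U,V:((U+.5)/6-.5+170,(V+.5)/6-.5+120)
print(tri([(mt,*ct(142.5,317.5)),(m,*c(319.5,268.5))]))
o=ctrl.get_obs(); q=o['orientation']; M=R.from_quat([*q[1:],q[0]]).as_matrix(); print(o['eef_pos'],np.degrees(np.arctan2(M[1,1],M[0,1])),M[:,0])
E
```

```text
[583.54225821 164.72456362  40.        ] 25.43772159500877
[583.59766623 164.6991338   40.        ]
25.331957520961055
[583.20373986 165.32675574  40.        ]
(array([583.35329822, 163.67262495,  34.98039115]), [array([-0. , -0.3]), array([-0.7, -0.3])])
[582.37195021 161.72971702 192.67917345] 25.804481585074296 [ 4.96571269e-04 -3.38573757e-04 -9.99999819e-01]
```

Call:
{"api": "step_arm", "payload": {
  "targets": [
    [-1,0.0027,0.007,-0.1,-0.005],
    [-1,0.0027,0.007,-0.2,-0.005],
    [-1,0.0027,0.007,-0.3,-0.005],
    [-1,0.0027,0.007,-0.36,-0.005],
    [-1,0.0027,0.007,-0.42,-0.005],
    [-1,0.0027,0.007,-0.457,-0.005],
    [-1,0.0027,0.007,-0.457,-0.005],
    [-1,0.0027,0.007,-0.457,-0.005]
  ],
  "squeeze": 40
}}

```text
time_s: 4.0
eef_pos: [583.7, 163.6, 10.3]
orientation: [0.598, 0.378, 0.598, -0.378]
wrist_force: [-0.0, -0.2, -0.5]
gripper_width: 85.2
```

Call:
{"api": "step_arm", "payload": {
  "targets": [
    [1,0,0,0,0],
    [1,0,0,0,0],
    [1,0,0,0,0],
    [1,0,0,0,0],
    [1,0,0,0,0],
    [1,0,0,0,0],
    [1,0,0,0,0],
    [1,0,0,0,0]
  ],
  "squeeze": 40
}}

```text
time_s: 4.8
eef_pos: [584.4, 163.6, 11.4]
orientation: [0.599, 0.378, 0.597, -0.377]
wrist_force: [0.4, -1.3, 6.4]
gripper_width: 47.7
```

Call:
{"api": "step_arm", "payload": {
  "targets": [
    [1,0,0,0.05,0],
    [1,0,0,0.15,0],
    [1,0,0,0.25,0],
    [1,0,0,0.35,0],
    [1,0,0,0.35,0],
    [1,0,0,0.35,0]
  ]
}}

```text
time_s: 5.4
eef_pos: [584.7, 163.8, 152.1]
orientation: [0.599, 0.378, 0.597, -0.377]
wrist_force: [-1.1, -0.3, -3.9]
gripper_width: 47.5
```

```bash
python3 - <<'E'
from h import *
import pickle
o=ctrl.get_obs(); print(o['eef_pos'],o['gripper_width'],o['wrist_force'])
m=ctrl.camera_model('wrist'); pickle.dump(m,open('pics/w4.pkl','wb')); b=snap('wrist','w4')
m=ctrl.camera_model('side'); b=snap('side','s4')
E
```

```text
[584.71341748 163.77400138 152.12514461] 47.46135211016328 [-1.11126955 -0.32506686 -3.91953183]
```

View pics/w4.png

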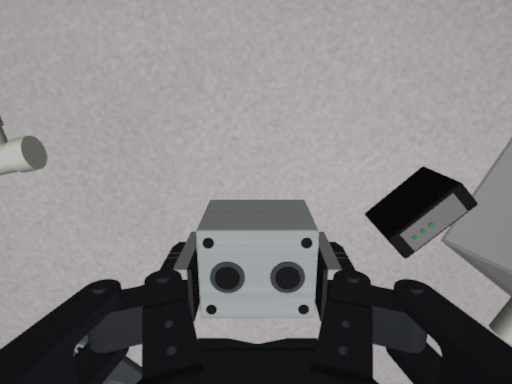

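View pics/s4.png

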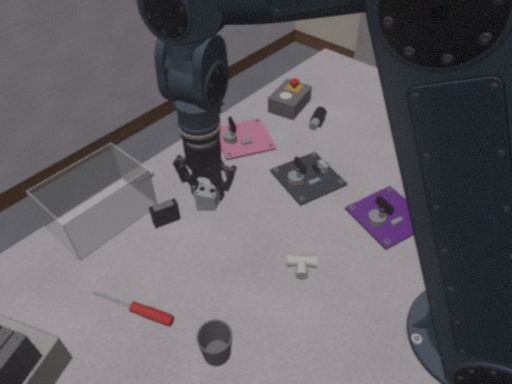

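```bash
python3 - <<'E'
from h import *
import pickle
b=np.load('pics/w4.npy')
cv2.imwrite('pics/w4c.png',cv2.resize(b[190:330,185:330,::-1],None,fx=4,fy=4,interpolation=cv2.INTER_CUBIC))
E
```

```text
(no output)
```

View pics/w4c.png

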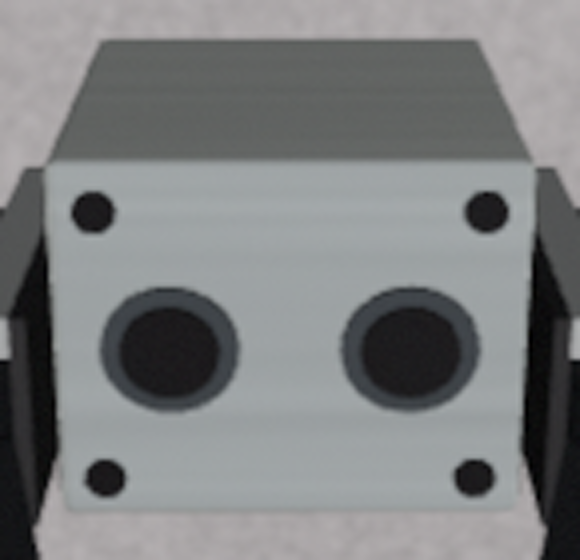

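```bash
cat > blk.py <<'E'
from h import *
import pickle
from scipy.optimize import least_squares
from scipy.spatial.transform import Rotation as R
m=pickle.load(open('pics/w4.pkl','rb')); T=np.array(m['T'])
o=ctrl.get_obs(); q=o['orientation']; Rt=R.from_quat([*q[1:],q[0]]).as_matrix(); t=o['eef_pos']
c=lambda U,V:np.array(((U+.5)/4-.5+185,(V+.5)/4-.5+190))
im=[c(*q) for q in[(45,160),(535,160),(518,510),(66,508),(103,40),(477,40)]]
P=np.array([[-24,20,40],[24,20,40],[24,-20,40],[-24,-20,40],[-24,20,0],[24,20,0]],float)
# block frame expressed: x along tool y ; world-ish upright frame of tool: ex=tool y, ey=-tool z, ez=-tool x
F=np.c_[Rt[:,1],-Rt[:,2],-Rt[:,0]]
def res(p):
    Q=(R.from_rotvec(p[3:]).apply(P)+p[:3])@F.T+t
    return np.concatenate([proj(m,a)-b for a,b in zip(Q,im)])
f=least_squares(res,[0,0,-10,0,0,0]); print('block origin rel TCP (jaw, fwd, up) & rotvec',f.x.round(3)); print(res(f.x).round(1))
print('yaw tool',np.degrees(np.arctan2(Rt[1,1],Rt[0,1])),t)
E
python3 blk.py
```

```text
block origin rel TCP (jaw, fwd, up) & rotvec [ 2.0190e+00 -7.1100e-01 -1.2475e+01 -1.8000e-02 -6.0000e-03  2.0000e-03]
[ 0.3 -0.  -0.2 -0.2 -0.4 -0.1 -0.1  0.5  0.1 -0.1  0.2 -0.2]
yaw tool 25.424503886202046 [583.49936961 163.40452693 150.0275548 ]
```

```bash
cat > go.py <<'E'
from h import *
from scipy.spatial.transform import Rotation as R
def state():
    o=ctrl.get_obs(); q=o['orientation']; M=R.from_quat([*q[1:],q[0]]).as_matrix()
    return o['eef_pos'],np.degrees(np.arctan2(M[1,1],M[0,1])),o
def shift(x,y,z,yaw):
    p,a,o=state(); d=(yaw-a+180)%360-180
    print('at',p.round(1),round(a,2),'| norm shift',((np.array([x,y,z])-p)/400).round(4),'turn',round(d/60,4),'| wf',o['wrist_force'].round(1),'tq',o['torque'].round(2),'w',round(o['gripper_width'],1),'t',o['time_s'])
E
python3 - <<'E'
from go import *
x,y=tow([4,-0.5]); shift(x,y,90,-18.9)
E
```

```text
at [583.5 163.4 150. ] 25.42 | norm shift [-0.1074 -0.8379 -0.1501] turn -0.7387 | wf [-0.7 -0.2 -3. ] tq [-0.02  0.01 -0.03] w 48.0 t 5.5
```

Call:
{"api": "step_arm", "payload": {
  "targets": [
    [1,-0.1074,-0.8379,0,-0.7387],
    [1,-0.1074,-0.8379,0,-0.7387],
    [1,-0.1074,-0.8379,0,-0.7387],
    [1,-0.1074,-0.8379,0,-0.7387],
    [1,-0.1074,-0.8379,0,-0.7387],
    [1,-0.1074,-0.8379,0,-0.7387],
    [1,-0.1074,-0.8379,0,-0.7387],
    [1,-0.1074,-0.8379,0,-0.7387],
    [1,-0.1074,-0.8379,0,-0.7387],
    [1,-0.1074,-0.8379,-0.15,-0.7387],
    [1,-0.1074,-0.8379,-0.15,-0.7387],
    [1,-0.1074,-0.8379,-0.15,-0.7387],
    [1,-0.1074,-0.8379,-0.15,-0.7387]
  ]
}}

```text
time_s: 6.8
eef_pos: [541.1, -171.0, 90.8]
orientation: [-0.412, -0.575, -0.411, 0.575]
wrist_force: [0.4, 0.2, -2.1]
gripper_width: 47.5
```

```bash
python3 - <<'E'
from go import *
import pickle
x,y=tow([4,-0.5]); shift(x,y,90,-18.9)
m=ctrl.camera_model('wrist'); pickle.dump(m,open('pics/w5.pkl','wb')); b=snap('wrist','w5')
s=snap('side','s5')
cv2.imwrite('pics/s5c.png',cv2.resize(s[90:210,240:370,::-1],None,fx=5,fy=5,interpolation=cv2.INTER_CUBIC))
shift(x,y,90,-18.9)
E
```

```text
at [ 541.1 -171.    90.8] -18.83 | norm shift [-0.0014 -0.0019 -0.002 ] turn -0.0012 | wf [ 0.4  0.2 -2.1] tq [0.02 0.01 0.02] w 47.5 t 6.8
at [ 541.7 -171.6   91.6] -18.85 | norm shift [-0.0029 -0.0005 -0.0041] turn -0.0008 | wf [ 0.1 -0.1 -2.1] tq [-0.   -0.02 -0.03] w 47.4 t 6.9
```

View pics/w5.png

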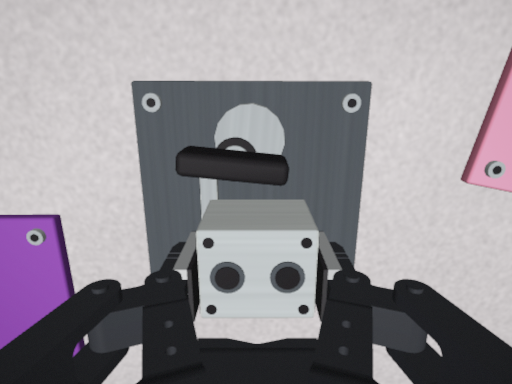

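View pics/s5c.png

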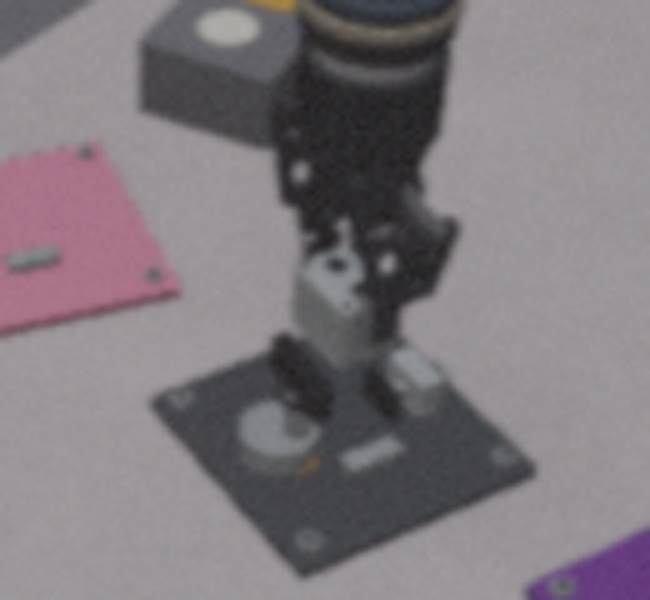

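```bash
cat > rel.py <<'E'
from h import *
import pickle
from scipy.optimize import least_squares
from scipy.spatial.transform import Rotation as R
m=pickle.load(open('pics/w5.pkl','rb')); b=np.load('pics/w5.npy')
def cent(im,u,v,r=11):
    g=im.astype(float).mean(2)[v-r:v+r+1,u-r:u+r+1]; w=(np.abs(g-np.median(g))>25)*1.
    yy,xx=np.mgrid[-r:r+1,-r:r+1]; return u+(w*xx).sum()/w.sum(), v+(w*yy).sum()/w.sum()
c=lambda U,V:np.array(((U+.5)/4-.5+185,(V+.5)/4-.5+190))
im=[c(*q) for q in[(45,160),(535,160),(518,510),(66,508),(103,40),(477,40)]]
P=np.array([[-24,20,40],[24,20,40],[24,-20,40],[-24,-20,40],[-24,20,0],[24,20,0]],float)
rz=R.from_euler('z',NT)
def res(p): return np.concatenate([proj(m,a)-b for a,b in zip((rz*R.from_rotvec(p[3:])).apply(P)+p[:3],im)])
f=least_squares(res,[541,-171,80,0,0,0]); print('block world',f.x.round(3)); print('block in nest',ton(f.x[:2]))
s=[cent(b,151,102),cent(b,352,103)]; print(s)
for h in (66.4,66.8):
  print([ton(atz(m,*q,10)).round(2) for q in s],'expect',h)
# plate top corners
for q in [(134,82),(370,82)]: print(ton(atz(m,*q,10)))
E
python3 rel.py
```

```text
block world [ 5.41249e+02 -1.71345e+02  7.62650e+01 -1.90000e-02 -1.00000e-03
  3.00000e-03]
block in nest [4.55047224 0.13651274]
[(np.float64(150.59782608695653), np.float64(102.07608695652173)), (np.float64(351.40714285714284), np.float64(102.725))]
[array([-66.89,  66.84]), array([67.36, 66.57])] expect 66.4
[array([-66.89,  66.84]), array([67.36, 66.57])] expect 66.8
[-76.64778022  79.58612711]
[78.48549247 79.75080043]
```

```bash
python3 - <<'E'
from go import *
x,y=tow([3.6,-0.9]); shift(x,y,26,-18.9);shift(x,y,21,-18.9)
E
```

```text
at [ 541.7 -171.6   91.6] -18.85 | norm shift [-0.0042 -0.0011 -0.1641] turn -0.0008 | wf [ 0.1 -0.1 -2.1] tq [-0.   -0.02 -0.03] w 47.4 t 6.9
at [ 541.7 -171.6   91.6] -18.85 | norm shift [-0.0042 -0.0011 -0.1766] turn -0.0008 | wf [ 0.1 -0.1 -2.1] tq [-0.   -0.02 -0.03] w 47.4 t 6.9
```

Call:
{"api": "step_arm", "payload": {
  "targets": [
    [1,-0.0042,-0.0011,-0.03,-0.0008],
    [1,-0.0042,-0.0011,-0.06,-0.0008],
    [1,-0.0042,-0.0011,-0.085,-0.0008],
    [1,-0.0042,-0.0011,-0.11,-0.0008],
    [1,-0.0042,-0.0011,-0.125,-0.0008],
    [1,-0.0042,-0.0011,-0.14,-0.0008],
    [1,-0.0042,-0.0011,-0.15,-0.0008],
    [1,-0.0042,-0.0011,-0.157,-0.0008],
    [1,-0.0042,-0.0011,-0.1641,-0.0008],
    [1,-0.0042,-0.0011,-0.1641,-0.0008]
  ]
}}

```text
time_s: 7.9
eef_pos: [539.9, -171.9, 25.8]
orientation: [0.412, 0.575, 0.41, -0.575]
wrist_force: [0.5, -0.8, -2.7]
gripper_width: 47.2
```

```bash
python3 - <<'E'
from go import *
x,y=tow([3.6,-0.9])
s=snap('side','s6')
w=snap('wrist','w6')
cv2.imwrite('pics/s6c.png',cv2.resize(s[100:210,260:360,::-1],None,fx=5,fy=5,interpolation=cv2.INTER_CUBIC))
shift(x,y,26,-18.9);shift(x,y,20.5,-18.9)
E
```

```text
at [ 540.1 -172.    26.1] -18.9 | norm shift [-0.0002 -0.     -0.0003] turn -0.0001 | wf [ 0.2 -0.5 -2.4] tq [-0.01  0.03  0.03] w 47.3 t 8.0
at [ 540.1 -172.    26.1] -18.9 | norm shift [-0.0002 -0.     -0.0141] turn -0.0001 | wf [ 0.2 -0.5 -2.4] tq [-0.01  0.03  0.03] w 47.3 t 8.0
```

View pics/s6c.png

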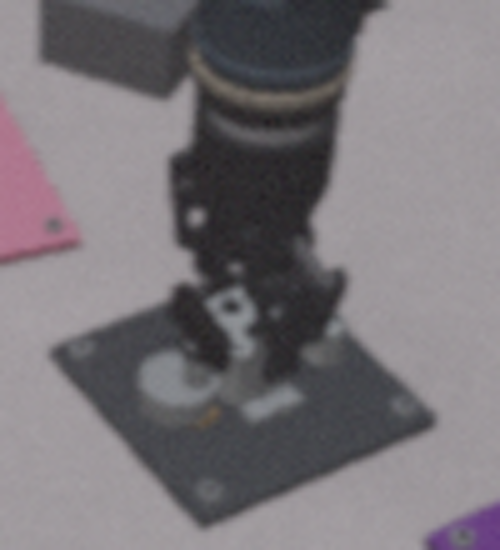

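View pics/w6.png

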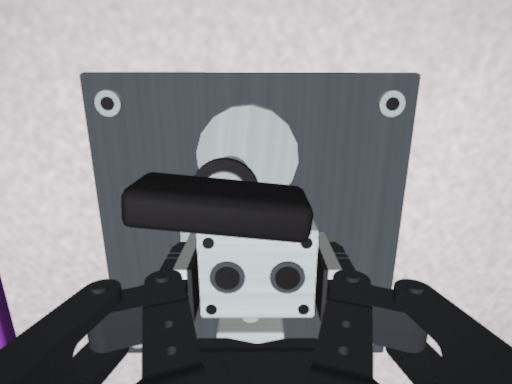

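The block is between the disc and the pad about 5 mm above the plate, with no contact force yet. I lower it the rest of the way.

Call:
{"api": "step_arm", "payload": {
  "targets": [
    [1,-0.0002,0,-0.004,0],
    [1,-0.0002,0,-0.007,0],
    [1,-0.0002,0,-0.009,0],
    [1,-0.0002,0,-0.011,0],
    [1,-0.0002,0,-0.0125,0],
    [1,-0.0002,0,-0.0125,0]
  ]
}}

```text
time_s: 8.6
eef_pos: [540.0, -172.0, 21.5]
orientation: [0.412, 0.576, 0.41, -0.575]
wrist_force: [-1.6, 0.4, 2.6]
gripper_width: 47.2
```

```bash
python3 - <<'E'
from go import *
x,y=tow([3.6,-0.9])
shift(x,y,20.5,-18.9)
x,y=tow([-0.5,-0.9])
shift(x,y,20.5,-18.9)
E
```

```text
at [ 540.  -172.    21.5] -18.9 | norm shift [-0.0001 -0.     -0.0024] turn -0.0001 | wf [-1.6  0.4  2.6] tq [0.18 0.43 0.01] w 47.2 t 8.6
at [ 540.  -172.    21.5] -18.9 | norm shift [-0.0098  0.0033 -0.0024] turn -0.0001 | wf [-1.6  0.4  2.6] tq [0.18 0.43 0.01] w 47.2 t 8.6
```

Call:
{"api": "step_arm", "payload": {
  "targets": [
    [1,-0.003,0.001,0,0],
    [1,-0.006,0.002,0,0],
    [1,-0.0075,0.0026,0,0],
    [1,-0.0075,0.0026,0,0]
  ]
}}

```text
time_s: 9.0
eef_pos: [537.0, -171.0, 21.5]
orientation: [0.412, 0.576, 0.41, -0.575]
wrist_force: [0.3, -0.6, -0.3]
gripper_width: 47.7
```

```bash
python3 - <<'E'
from go import *
x,y=tow([-0.5,-0.9])
shift(x,y,21.5,-18.9); print(ton(state()[0]))
E
```

```text
at [ 537.  -171.    21.5] -18.9 | norm shift [-0.0022  0.0007  0.    ] turn 0.0 | wf [ 0.3 -0.6 -0.3] tq [-0.01  0.01 -0.04] w 47.7 t 9.0
[ 0.4360969  -0.89372996]
```

Call:
{"api": "step_arm", "payload": {
  "targets": [
    [1,-0.0015,0.0005,0,0],
    [1,-0.003,0.001,0,0],
    [1,-0.0045,0.0015,0,0],
    [1,-0.0045,0.0015,0,0]
  ]
}}

```text
time_s: 9.4
eef_pos: [536.7, -170.9, 21.8]
orientation: [0.413, 0.576, 0.409, -0.574]
wrist_force: [5.1, -1.3, -4.1]
gripper_width: 47.5
```

```bash
python3 - <<'E'
from go import *
x,y=tow([-0.5,-0.9])
shift(x,y,21.5,-18.9); print(ton(state()[0]))
E
```

```text
at [ 536.7 -170.9   21.8] -18.9 | norm shift [-0.0014  0.0005 -0.0007] turn 0.0 | wf [ 5.1 -1.3 -4.1] tq [-0.5  -1.27 -0.07] w 47.5 t 9.4
[ 0.09315258 -0.89901984]
```

Call:
{"api": "step_arm", "payload": {
  "targets": [
    [0.2,0,0,-0.001,0],
    [-0.1,0,0,-0.001,0],
    [-0.4,0,0,-0.001,0],
    [-0.4,0,0,-0.001,0],
    [-0.4,0,0,-0.001,0]
  ]
}}

```text
time_s: 9.9
eef_pos: [536.4, -170.8, 21.3]
orientation: [0.413, 0.576, 0.41, -0.575]
wrist_force: [-0.4, -0.2, 0.4]
gripper_width: 59.7
```

```bash
python3 - <<'E'
from go import *
x,y=tow([-0.5,-0.9])
w=snap('wrist','w7')
shift(x,y,21.5,-18.9); print(ton(state()[0]))
E
```

```text
at [ 536.5 -170.8   21.4] -18.9 | norm shift [-0.0008  0.0003  0.0003] turn 0.0 | wf [0.6 0.8 0.3] tq [ 0.02 -0.02  0.03] w 59.8 t 9.95
[-0.14921921 -0.9106839 ]
```

View pics/w7.png

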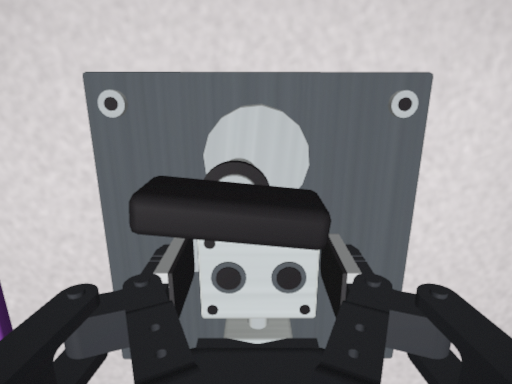

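The fingers are clear of the block on both sides. I rise and look.

Call:
{"api": "step_arm", "payload": {
  "targets": [
    [-0.4,0,0,0.05,0],
    [-0.4,0,0,0.15,0],
    [-0.4,0,0,0.25,0],
    [-0.4,0,0,0.35,0],
    [-0.4,0,0,0.4,0],
    [-0.4,0,0,0.4,0],
    [-0.4,0,0,0.4,0]
  ]
}}

```text
time_s: 10.65
eef_pos: [536.4, -170.8, 181.2]
orientation: [0.413, 0.576, 0.409, -0.574]
wrist_force: [0.2, 0.2, -0.3]
gripper_width: 59.8
```

```bash
python3 - <<'E'
from go import *
import pickle
m=ctrl.camera_model('wrist'); pickle.dump(m,open('pics/w8.pkl','wb'))
w=snap('wrist','w8')
s=snap('side','s8')
cv2.imwrite('pics/w8c.png',cv2.resize(w[80:270,150:365,::-1],None,fx=3.5,fy=3.5,interpolation=cv2.INTER_CUBIC)[:600])
x,y=tow([-8,37.3])
shift(x,y,130,67.0); print(ton(state()[0]))
E
```

```text
at [ 535.7 -170.5  180. ] -18.9 | norm shift [ 0.0142  0.0961 -0.125 ] turn 1.4317 | wf [-0.2  0.5 -0.1] tq [-0.05  0.02 -0.02] w 59.9 t 10.75
[-0.91692296 -0.89420676]
```

View pics/w8.png

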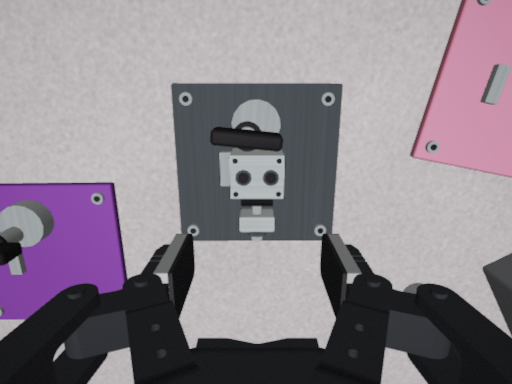

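View pics/w8c.png

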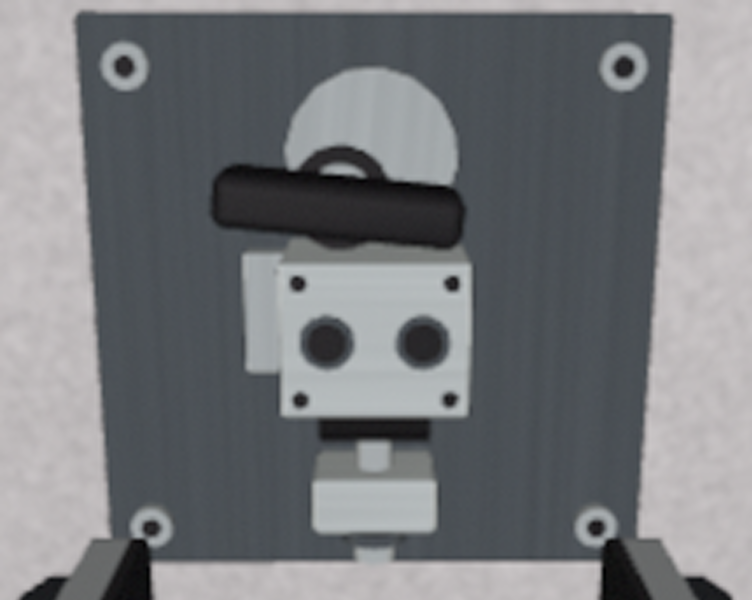

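```bash
python3 - <<'E'
from h import *
import pickle
m=pickle.load(open('pics/w8.pkl','rb'))
c=lambda U,V:((U+.5)/3.5-.5+150,(V+.5)/3.5-.5+80)
f=lambda q,z:ton(atz(m,*c(*q),z))
S=[f(q,10) for q in[(124,66),(624,66),(596,528),(151,528)]]; print('screws',np.round(S,1),np.mean(S,0))
d=S[1]-S[0]+S[2]-S[3]; print('yaw',np.arctan2(d[1],d[0]))
B=[f(q,50) for q in[(297,284),(452,284),(450,400),(300,400)]]; print('block',np.mean(B,0)); d=B[1]-B[0]+B[2]-B[3]; print(np.arctan2(d[1],d[0]))
B=[f(q,50) for q in[(326,342),(423,342)]]; print('ports',np.mean(B,0))
W=[f(q,86) for q in[(215,215),(462,232),(462,200),(222,172)]]; print('wing',np.round(W,1),f((338,205),86))
print('stop L', f((244,320),18))
E
```

```text
screws [[-66.5  66.8]
 [ 67.2  66.8]
 [ 67.  -67.2]
 [-66.8 -66.9]] [ 0.22584898 -0.09817348]
yaw -0.0013308702112005142
block [0.29602644 0.65325792]
-0.0014758088602980835
ports [0.22895472 0.87471622]
wing [[-33.4  37.6]
 [ 18.6  34. ]
 [ 18.4  40.7]
 [-31.6  46.6]] [-7.53678104 39.70139627]
stop L [-35.85026319  -0.94915118]
```

Call:
{"api": "step_arm", "payload": {
  "targets": [
    [-0.1,0.0142,0.0961,0,0.75],
    [-0.1,0.0142,0.0961,0,0.75],
    [-0.1,0.0142,0.0961,0,0.75],
    [-0.1,0.0142,0.0961,0,0.75],
    [-0.1,0.0142,0.0961,0,0.75],
    [-0.1,0.0142,0.0961,0,0.75]
  ]
}}

```text
time_s: 11.35
eef_pos: [540.7, -131.9, 178.5]
orientation: [0.601, 0.373, 0.601, -0.372]
wrist_force: [-0.4, -0.8, -0.2]
gripper_width: 46.7
```

```bash
python3 - <<'E'
from go import *
x,y=tow([-7.8,37.3])
shift(x,y,110,67.1)
E
```

```text
at [ 540.7 -131.9  178.5] 26.42 | norm shift [ 0.0023 -0.0007 -0.1712] turn 0.6781 | wf [-0.4 -0.8 -0.2] tq [ 0.02 -0.01  0.03] w 46.7 t 11.35
```

Call:
{"api": "step_arm", "payload": {
  "targets": [
    [-0.1,0.0023,-0.0007,0,0.678],
    [-0.1,0.0023,-0.0007,0,0.678],
    [-0.1,0.0023,-0.0007,0,0.678],
    [-0.1,0.0023,-0.0007,0,0.678],
    [-0.1,0.0023,-0.0007,-0.06,0.678],
    [-0.1,0.0023,-0.0007,-0.12,0.678],
    [-0.1,0.0023,-0.0007,-0.17,0.678],
    [-0.1,0.0023,-0.0007,-0.17,0.678],
    [-0.1,0.0023,-0.0007,-0.17,0.678]
  ]
}}

```text
time_s: 12.25
eef_pos: [541.0, -132.0, 109.8]
orientation: [0.692, 0.141, 0.694, -0.14]
wrist_force: [-0.4, -0.3, 0.5]
gripper_width: 47.0
```

```bash
python3 - <<'E'
from go import *
import pickle
m=ctrl.camera_model('wrist'); pickle.dump(m,open('pics/w9.pkl','wb'))
w=snap('wrist','w9')
x,y=tow([-7.8,37.3])
print(proj(m,[x,y,76]),proj(m,[x,y,86]))
shift(x,y,58,67.1); print(state()[2]['joints'])
E
```

```text
[256.03316866 221.42514784] [256.00140739 228.16762589]
at [ 541.7 -132.2  110.7] 67.09 | norm shift [-0.0002  0.     -0.1316] turn 0.0001 | wf [ 0.1  0.1 -0.4] tq [0.05 0.02 0.01] w 46.7 t 12.3
[-2.39843598e-01  3.59811403e-01 -1.58564341e-01  1.05355042e+00
  8.93743382e-04  1.59970861e-01]
```

View pics/w9.png

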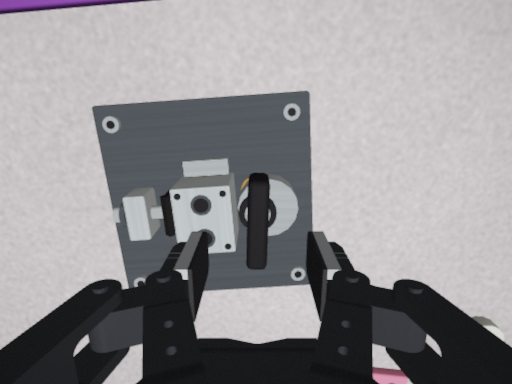

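Call:
{"api": "step_arm", "payload": {
  "targets": [
    [-0.1,-0.0002,0,-0.05,0],
    [-0.1,-0.0002,0,-0.1,0],
    [-0.1,-0.0002,0,-0.12,0],
    [-0.1,-0.0002,0,-0.1316,0],
    [-0.1,-0.0002,0,-0.1316,0]
  ],
  "squeeze": 90
}}

```text
time_s: 12.8
eef_pos: [541.8, -132.2, 58.4]
orientation: [0.693, 0.141, 0.693, -0.14]
wrist_force: [-1.0, -0.4, -0.0]
gripper_width: 47.0
```

```bash
python3 - <<'E'
from go import *
x,y=tow([-7.8,37.3])
shift(x,y,58,67.1)
E
```

```text
at [ 541.8 -132.2   58.4] 67.1 | norm shift [-0.0005  0.0001 -0.0009] turn 0.0001 | wf [-1.  -0.4 -0. ] tq [-0.03 -0.07 -0.05] w 47.0 t 12.8
```

Call:
{"api": "step_arm", "payload": {
  "targets": [
    [0.3,-0.0005,0,-0.0009,0],
    [0.6,-0.0005,0,-0.0009,0],
    [1,-0.0005,0,-0.0009,0],
    [1,-0.0005,0,-0.0009,0],
    [1,-0.0005,0,-0.0009,0],
    [1,-0.0005,0,-0.0009,0],
    [1,-0.0005,0,-0.0009,0],
    [1,-0.0005,0,-0.0009,0]
  ]
}}

```text
time_s: 13.6
eef_pos: [542.1, -132.3, 59.0]
orientation: [0.693, 0.141, 0.693, -0.14]
wrist_force: [-1.2, 0.3, 4.9]
gripper_width: 10.4
```

```bash
python3 - <<'E'
from go import *
x,y=tow([-7.8,37.3])
shift(x,y,58,67.1)
w=snap('wrist','w10')
shift(x,y,58,67.1)
E
```

```text
at [ 542.1 -132.3   59. ] 67.08 | norm shift [-0.0013  0.0003 -0.0025] turn 0.0003 | wf [-1.2  0.3  4.9] tq [ 0.11  0.18 -0.19] w 10.4 t 13.6
at [ 542.1 -132.4   59. ] 67.08 | norm shift [-0.0013  0.0004 -0.0025] turn 0.0004 | wf [0.2 0.4 5.2] tq [ 0.1   0.15 -0.23] w 10.6 t 13.65
```

View pics/w10.png

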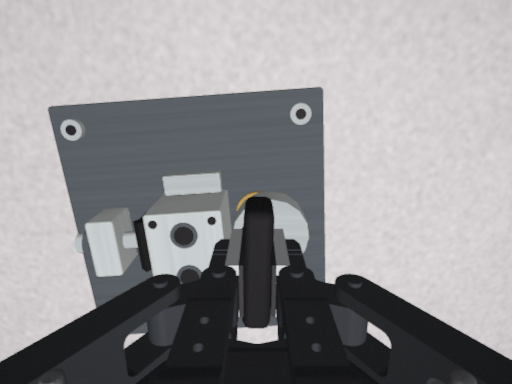

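Call:
{"api": "step_arm", "payload": {
  "targets": [
    [1,0,0,0,-0.1],
    [1,0,0,0,-0.19],
    [1,0,0,0,-0.28],
    [1,0,0,0,-0.38],
    [1,0,0,0,-0.38]
  ]
}}

```text
time_s: 14.15
eef_pos: [542.0, -132.5, 59.1]
orientation: [0.652, 0.275, 0.651, -0.275]
wrist_force: [-0.9, -1.4, -2.2]
gripper_width: 10.8
```

```bash
python3 - <<'E'
from go import *
x,y=tow([-7.8,37.3])
shift(x,y,58,67.1)
w=snap('wrist','w11')
shift(x,y,58,67.1)
E
```

```text
at [ 542.  -132.5   59.1] 44.18 | norm shift [-0.0009  0.0008 -0.0027] turn 0.382 | wf [-0.9 -1.4 -2.2] tq [-0.19  0.12 -0.16] w 10.8 t 14.15
at [ 542.  -132.5   59.1] 44.38 | norm shift [-0.0011  0.0007 -0.0027] turn 0.3786 | wf [-0.7 -1.8 -2.1] tq [-0.26  0.08 -0.26] w 10.3 t 14.2
```

View pics/w11.png

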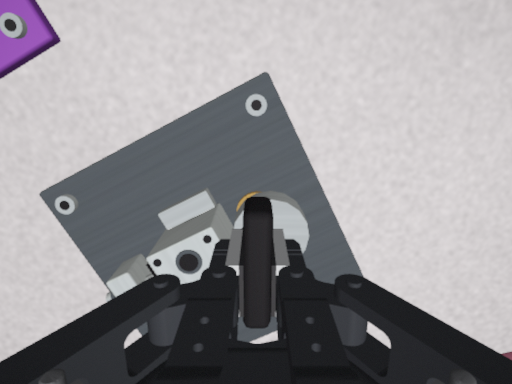

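```bash
cat >> go.py <<'E'
def avg(n=6):
    L=[]
    for i in range(n):
        ctrl.snapshot('top'); p,a,o=state(); L.append(np.r_[p,a,o['wrist_force'],o['torque'],o['gripper_width'],o['joints'][5],o['tau'][5]])
    L=np.array(L); m=L.mean(0); print('pos',m[:3].round(1),'yaw',m[3].round(2),'knob',np.radians(71.1-m[3]).round(3),'wf',m[4:7].round(1),'tq',m[7:10].round(3),'sd',L[:,9].std().round(3),'w',m[10].round(1),'j6',m[11].round(3),'tau6',m[12].round(3),'t',o['time_s'])
    print('last',p.round(2),round(a,2))
E
python3 - <<'E'
from go import *
avg(8)
E
```

```text
pos [ 542.  -132.5   59.1] yaw 44.37 knob 0.467 wf [-1.5 -1.5 -1.2] tq [-0.342  0.256 -0.065] sd 0.054 w 10.5 j6 0.557 tau6 -0.061 t 14.6
last [ 542.04 -132.46   59.1 ] 44.31
```

Call:
{"api": "step_arm", "payload": {
  "targets": [
    [1,0,0,0,-0.05],
    [1,0,0,0,-0.095],
    [1,0,0,0,-0.095],
    [1,0,0,0,-0.095]
  ]
}}

```text
time_s: 15.0
eef_pos: [542.0, -132.5, 59.1]
orientation: [0.638, 0.306, 0.637, -0.306]
wrist_force: [-1.2, -1.6, -0.8]
gripper_width: 10.2
```

```bash
python3 - <<'E'
from go import *
print(state()[2]['torque'],state()[2]['tau'][5])
avg(8)
E
```

```text
[-0.34965158  0.28054551 -0.14747128] 0.015237751649692655
pos [ 542.  -132.5   59.1] yaw 38.65 knob 0.566 wf [-1.8 -1.8 -1. ] tq [-0.427  0.345  0.056] sd 0.046 w 10.4 j6 0.656 tau6 0.044 t 15.4
last [ 542.   -132.49   59.09] 38.62
```

Call:
{"api": "step_arm", "payload": {
  "targets": [
    [1,0,0,0,-0.05],
    [1,0,0,0,-0.095],
    [1,0,0,0,-0.095],
    [1,0,0,0,-0.095]
  ]
}}

```text
time_s: 15.8
eef_pos: [542.0, -132.5, 59.1]
orientation: [0.622, 0.338, 0.621, -0.337]
wrist_force: [-2.0, -2.6, 0.3]
gripper_width: 10.6
```

```bash
python3 - <<'E'
from go import *
print(state()[2]['torque'],state()[2]['tau'][5])
avg(8)
E
```

```text
[-0.39104512  0.38614336 -0.10086443] 0.016645031282678246
pos [ 542.  -132.5   59.1] yaw 32.96 knob 0.666 wf [-1.8 -2.  -0.7] tq [-0.482  0.413  0.03 ] sd 0.036 w 10.4 j6 0.756 tau6 0.033 t 16.2
last [ 541.96 -132.5    59.09] 32.94
```

Call:
{"api": "step_arm", "payload": {
  "targets": [
    [1,0,0,0,-0.05],
    [1,0,0,0,-0.095],
    [1,0,0,0,-0.095],
    [1,0,0,0,-0.095]
  ]
}}

```text
time_s: 16.6
eef_pos: [541.9, -132.6, 59.1]
orientation: [0.604, 0.368, 0.604, -0.368]
wrist_force: [-1.9, -2.6, -0.9]
gripper_width: 10.2
```

```bash
sed -i "s/    L=np.array(L); m/    L=np.array(L); print('tz',L[:,9].round(2),'tau6',L[:,12].round(2)); m/" go.py; python3 - <<'E'
from go import *
print(state()[2]['torque'],state()[2]['tau'][5])
avg(8)
E
```

```text
[-0.54462581  0.47749623 -0.11637441] 0.017504391144029796
tz [-0.07  0.    0.04  0.04  0.07  0.09  0.03  0.08] tau6 [-0.04 -0.02  0.01  0.05  0.06  0.07  0.07  0.07]
pos [ 541.9 -132.5   59.1] yaw 27.28 knob 0.765 wf [-2.4 -2.7 -0.4] tq [-0.546  0.483  0.035] sd 0.048 w 10.5 j6 0.855 tau6 0.034 t 17.0
last [ 541.92 -132.54   59.1 ] 27.26
```

Call:
{"api": "step_arm", "payload": {
  "targets": [
    [1,0,0,0,-0.04],
    [1,0,0,0,-0.08],
    [1,0,0,0,-0.08],
    [1,0,0,0,-0.08],
    [1,0,0,0,-0.08],
    [1,0,0,0,-0.08]
  ]
}}

```text
time_s: 17.6
eef_pos: [541.9, -132.5, 59.1]
orientation: [0.588, 0.393, 0.588, -0.393]
wrist_force: [-1.9, -1.8, 0.8]
gripper_width: 10.4
```

```bash
python3 - <<'E'
from go import *
w=snap('wrist','w12')
avg(6)
E
```

```text
tz [0.21 0.18 0.23 0.19 0.26 0.19] tau6 [0.19 0.19 0.2  0.2  0.2  0.2 ]
pos [ 541.9 -132.5   59.1] yaw 22.47 knob 0.849 wf [-2.5 -2.6  0. ] tq [-0.514  0.547  0.211] sd 0.029 w 10.4 j6 0.939 tau6 0.197 t 17.95
last [ 541.89 -132.52   59.08] 22.47
```

View pics/w12.png

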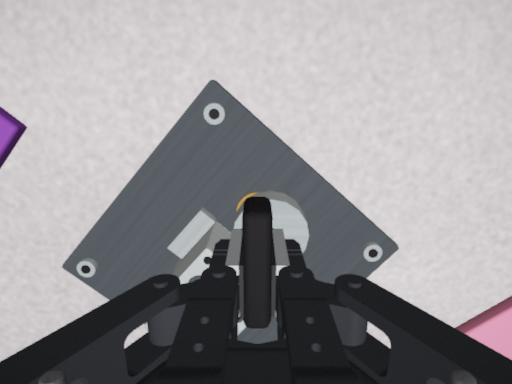

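Call:
{"api": "step_arm", "payload": {
  "targets": [
    [1,0,0,0,-0.03],
    [1,0,0,0,-0.07],
    [1,0,0,0,-0.07],
    [1,0,0,0,-0.07],
    [1,0,0,0,-0.07],
    [1,0,0,0,-0.07]
  ]
}}

```text
time_s: 18.55
eef_pos: [541.8, -132.5, 59.1]
orientation: [0.573, 0.414, 0.573, -0.414]
wrist_force: [-2.8, -2.2, 0.6]
gripper_width: 10.2
```

```bash
python3 - <<'E'
from go import *
avg(6)
E
```

```text
tz [0.3  0.27 0.27 0.29 0.28 0.26] tau6 [0.26 0.27 0.27 0.27 0.28 0.28]
pos [ 541.9 -132.5   59.1] yaw 18.28 knob 0.922 wf [-2.6 -2.8  0.1] tq [-0.536  0.596  0.278] sd 0.013 w 10.4 j6 1.012 tau6 0.271 t 18.85
last [ 541.87 -132.52   59.08] 18.27
```

Call:
{"api": "step_arm", "payload": {
  "targets": [
    [1,0,0,0,-0.03],
    [1,0,0,0,-0.06],
    [1,0,0,0,-0.095],
    [1,0,0,0,-0.095],
    [1,0,0,0,-0.095],
    [1,0,0,0,-0.095],
    [1,0,0,0,-0.095]
  ]
}}

```text
time_s: 19.55
eef_pos: [541.8, -132.5, 59.1]
orientation: [0.552, 0.442, 0.552, -0.442]
wrist_force: [-2.7, -3.4, 1.1]
gripper_width: 10.3
```

```bash
python3 - <<'E'
from go import *
avg(6)
E
```

```text
tz [0.4  0.4  0.41 0.42 0.4  0.48] tau6 [0.39 0.4  0.4  0.4  0.4  0.4 ]
pos [ 541.9 -132.5   59.1] yaw 12.59 knob 1.021 wf [-3.  -2.4  0.4] tq [-0.508  0.658  0.418] sd 0.027 w 10.3 j6 1.111 tau6 0.398 t 19.85
last [ 541.85 -132.53   59.09] 12.58
```

Call:
{"api": "step_arm", "payload": {
  "targets": [
    [1,0,0,0,-0.015],
    [1,0,0,0,-0.015],
    [1,0,0,0,-0.015],
    [1,0,0,0,-0.015]
  ]
}}

```text
time_s: 20.25
eef_pos: [541.9, -132.5, 59.1]
orientation: [0.549, 0.447, 0.548, -0.447]
wrist_force: [-3.7, -2.7, -0.1]
gripper_width: 10.4
```

```bash
python3 - <<'E'
from go import *
avg(6)
E
```

```text
tz [0.31 0.38 0.43 0.36 0.34 0.36] tau6 [0.38 0.38 0.38 0.38 0.38 0.38]
pos [ 541.9 -132.5   59.1] yaw 11.68 knob 1.037 wf [-3.  -2.1  0.3] tq [-0.504  0.636  0.364] sd 0.036 w 10.4 j6 1.127 tau6 0.376 t 20.55
last [ 541.87 -132.5    59.09] 11.68
```

Call:
{"api": "step_arm", "payload": {
  "targets": [
    [0.6,0,0,0,0],
    [0.3,0,0,0,0],
    [0.1,0,0,0,0],
    [0.1,0,0,0,0],
    [0.1,0,0,0,0]
  ]
}}

```text
time_s: 21.05
eef_pos: [542.1, -132.4, 59.2]
orientation: [0.549, 0.447, 0.548, -0.446]
wrist_force: [-0.8, -0.1, 0.8]
gripper_width: 38.4
```

```bash
python3 - <<'E'
from go import *
w=snap('wrist','w13')
avg(4)
E
```

```text
tz [ 0.06 -0.03  0.   -0.05] tau6 [0. 0. 0. 0.]
pos [ 541.9 -132.5   59.1] yaw 11.68 knob 1.037 wf [ 0.2  0.4 -0.1] tq [-0.003  0.003 -0.007] sd 0.042 w 38.4 j6 1.127 tau6 0.001 t 21.3
last [ 541.87 -132.49   59.1 ] 11.68
```

View pics/w13.png

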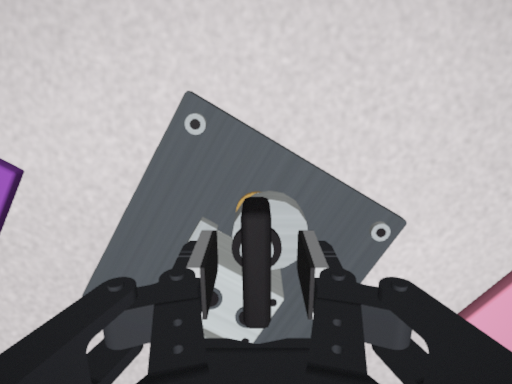

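Call:
{"api": "step_arm", "payload": {
  "targets": [
    [0.1,0,0,0.05,0],
    [0.1,0,0,0.15,0],
    [0.1,0,0,0.25,0],
    [0.1,-0.02,-0.1,0.3,-0.51],
    [0.1,-0.02,-0.1,0.3,-0.51],
    [0.1,-0.02,-0.1,0.3,-0.51],
    [0.1,-0.02,-0.1,0.3,-0.51],
    [0.1,-0.02,-0.1,0.3,-0.51],
    [0.1,-0.02,-0.1,0.3,-0.51]
  ]
}}

```text
time_s: 22.2
eef_pos: [533.9, -172.5, 179.0]
orientation: [-0.412, -0.575, -0.412, 0.575]
wrist_force: [-0.2, -0.0, 0.5]
gripper_width: 38.6
```

```bash
python3 - <<'E'
from go import *
import pickle
m=ctrl.camera_model('wrist'); pickle.dump(m,open('pics/w14.pkl','wb'))
w=snap('wrist','w14')
cv2.imwrite('pics/w14c.png',cv2.resize(w[70:260,150:365,::-1],None,fx=3.5,fy=3.5,interpolation=cv2.INTER_CUBIC)[:600])
avg(2)
E
```

```text
tz [-0.04  0.05] tau6 [-0.02 -0.03]
pos [ 533.9 -172.4  179. ] yaw -18.81 knob 1.569 wf [ 0.4  1.1 -0.1] tq [-0.022  0.012  0.007] sd 0.042 w 38.4 j6 1.587 tau6 -0.022 t 22.35
last [ 533.89 -172.42  179.04] -18.82
```

View pics/w14c.png

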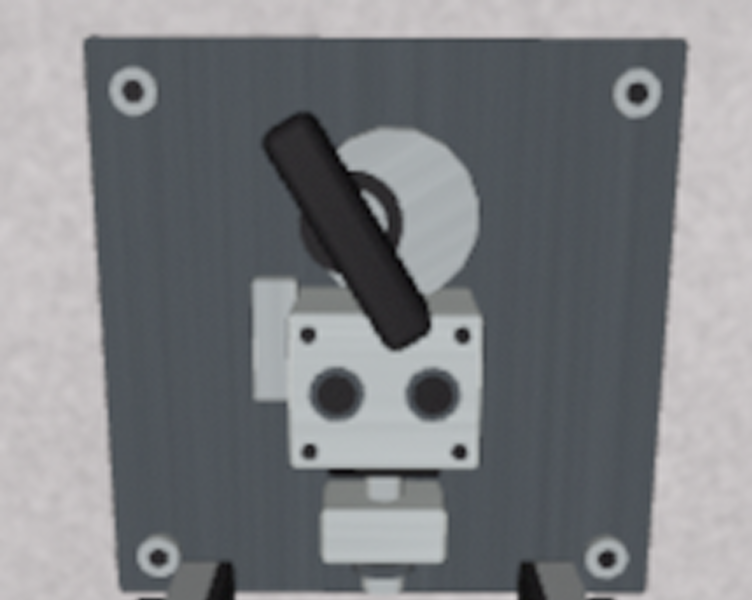

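```bash
python3 - <<'E'
from h import *
import pickle
m=pickle.load(open('pics/w14.pkl','rb'))
c=lambda U,V:((U+.5)/3.5-.5+150,(V+.5)/3.5-.5+70)
f=lambda q,z:ton(atz(m,*c(*q),z))
S=[f(q,10) for q in[(133,91),(637,93),(606,558),(158,557)]]; print('screws',np.round(S,1),np.mean(S,0))
d=S[1]-S[0]+S[2]-S[3]; print('yaw',np.arctan2(d[1],d[0]))
B=[f(q,50) for q in[(308,335),(462,335),(459,452),(310,452)]]; print('block',np.mean(B,0)); d=B[1]-B[0]+B[2]-B[3]; print(np.arctan2(d[1],d[0]))
B=[f(q,50) for q in[(335,393),(433,393)]]; print('ports',np.mean(B,0))
a,b=f((290,127),86),f((410,335),86); d=b-a; print('wing',a,b,np.arctan2(-d[1],d[0]))
# edges
a,b=f((264,142),86),f((390,348),86); d=b-a; print(np.arctan2(-d[1],d[0]))
a,b=f((315,115),86),f((430,315),86); d=b-a; print(np.arctan2(-d[1],d[0]))
E
```

```text
screws [[-66.5  66.9]
 [ 67.1  66.6]
 [ 66.8 -66.7]
 [-66.7 -66.7]] [0.18540616 0.04217413]
yaw -0.000978556433191495
block [ 0.27159844 -5.43141194]
0.0021401009918829957
ports [ 0.08439456 -5.07688943]
wing [-19.43385154  60.28863158] [ 5.27268947 17.44049754] 1.0477550603346524
1.0275916605117301
1.043325272975956
```

```bash
python3 - <<'E'
import numpy as np,cv2
k=10
for n,(r0,c0) in {'w8':(192,232),'w14':(196,234)}.items():
    w=np.load(f'pics/{n}.npy'); cv2.imwrite(f'pics/{n}p.png',cv2.resize(w[r0:r0+58,c0:c0+50,::-1],None,fx=k,fy=k,interpolation=cv2.INTER_CUBIC))
a=cv2.imread('pics/w8p.png');b=cv2.imread('pics/w14p.png');cv2.imwrite('pics/pp.png',cv2.resize(cv2.hconcat([a,b]),None,fx=.8,fy=1))
E
```

```text
(no output)
```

View pics/pp.png

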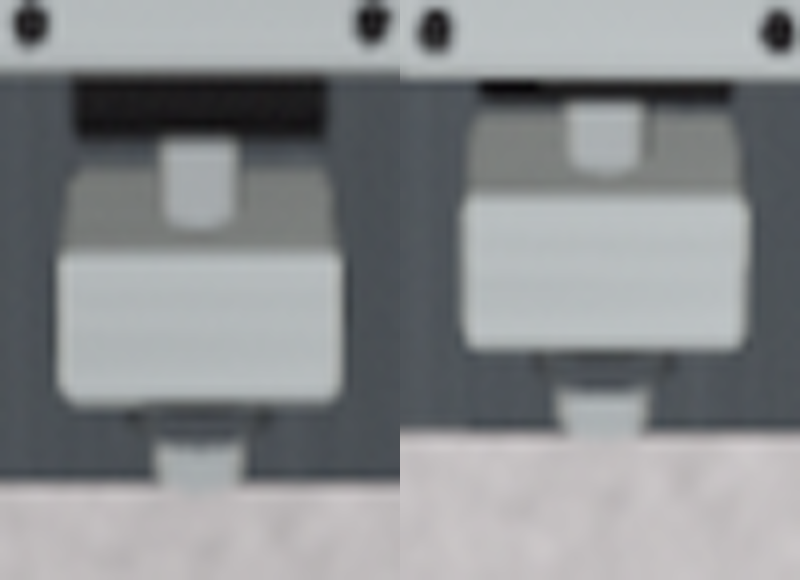

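```bash
python3 - <<'E'
from h import *
import pickle
for n,(r0,c0),rows,scr in [('w8',(192,232),(137,250,403,75),((124,66,80),(624,66,80))),('w14',(196,234),(102,192,350,80),None)]:
    m=pickle.load(open(f'pics/{n}.pkl','rb'))
    for zh in (38,42):
        g=lambda V,z:ton(atz(m,c0+ (250 if 1 else 0)/10,(V+.5)/10-.5+r0,z))[1]
        pb=g(rows[0],36);hf=g(rows[1],zh);hb=g(rows[2],zh);be=g(rows[3],50)
        print(n,zh,'pad back %.2f housing front %.2f back %.2f diff %.2f block edge %.2f'%(pb,hf,hb,pb-hf,be))
E
```

```text
w8 38 pad back -29.82 housing front -40.43 back -56.13 diff 10.61 block edge -19.08
w8 42 pad back -29.82 housing front -38.88 back -54.35 diff 9.05 block edge -19.08
w14 38 pad back -31.95 housing front -40.18 back -56.21 diff 8.22 block edge -24.97
w14 42 pad back -31.95 housing front -38.64 back -54.45 diff 6.69 block edge -24.97
```

```bash
python3 - <<'E'
from h import *
a=np.load('pics/side0.npy'); b=snap('side','s15')
cv2.imwrite('pics/s15d.png',cv2.hconcat([a[:,:,::-1],b[:,:,::-1]])[:, :1024][::1,::1] if 0 else b[:,:,::-1])
E
```

```text
(no output)
```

View pics/s15.png

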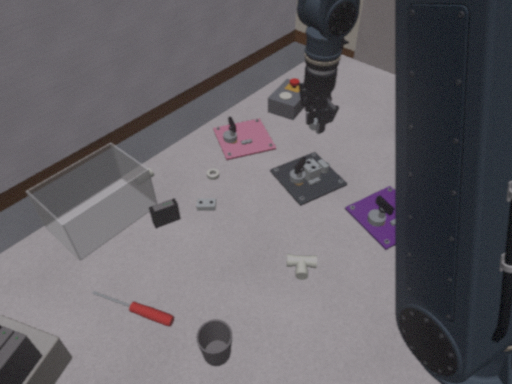

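The side view shows the block clamped in the dark nest at (312,172). The spare block (206,204), module (165,212), collar (213,174), tee (302,264), driver and cup are all where they were. The pump is hidden behind the gripper here, and the arm never went near it. I hand in.

```bash
python3 -c "
from cell import ctrl
print(ctrl.hand_in())"
```

```text
the job is handed in; nothing more can be done
None
```

I set the valve block down in the dark nest, slid it against the end stop until the wrist felt about 5 N, and let go. I then turned the knob clockwise to about 1.04 rad, released it and handed the job in at about 22.5 s; no verdict came back.

- **Position:** the last wrist view puts the block about 0.1 mm from home in x, at y of about -5.3 mm and square within 0.005 rad.
- **Knob:** it held at 1.03 to 1.05 rad after I let go.
- **Clamping force:** this is inferred, not measured, and the estimates disagree:
  - The twist was 0.38 to 0.40 N m before release. By the task's figures that leaves about 12 N.
  - The turn past the point where the block met the pad gives about 13 N.
  - The pad's travel in the pictures, about 2.1 to 2.3 mm, gives 17 to 19 N, with roughly 2.5 N of uncertainty. Its upper end is over the 18 N limit.
- **Bystanders:** all those in view look unmoved. The pump was hidden behind the gripper in the last picture, so I did not check it.
- **Calibration:** the knob angle and block y differ by about 1 mm from the nest geometry, within the stated calibration.

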